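# Fit and lock the blade block in the ink proofer's dovetail way

## Task

Take the blade block with the tapered dovetail foot and the flat grip fin out of its storage rack and fit it to the ink proofing press: slide it narrow end first along the tapered way, pushing firmly until it wedges tight. Only then lock it: pull the lock knob straight up, turn it anticlockwise to its stop so that its tongue swings over the tail of the block, and push it fully back down. Leave the plain block in the rack, and do not move or knock over the other things on the bench.

Things in the scene. Friction and masses are not known exactly. Their poses are not given: they have to be found in the camera images.
- block: Steel blade block, 80 mm long (x), 61 tall, 0.32 kg +-30%. Origin: centre of its underside; +x to its narrow nose, z up. Dovetail foot 14 mm high, underside 40 mm wide at the tail (x=-40 mm), 23 at the nose (x=+40), flanks leaning in 15 deg. Above it a body plate 80x36 mm, z=17 to 27. Starts upright in either bay of the rack, nose to the rack's +x.
- fin (a point): Centre of the blade block's upright aluminium grip fin, at block x=+12, y=0, z=44 mm, same axes. The fin is 56 mm long (x, its front end flush with the nose), 20 mm thick (y) and 34 mm tall (z), standing on the body plate 17 mm below this point.
- rack: Fixed aluminium rack, origin at the centre of its underside. Floor 110 x 112 mm, 8 mm thick; three upright cheeks along x, 100 mm long, 8 thick, at y=-52, 0, +52 mm, up to z=72 mm, 3 mm above the fin's top. Two bays between (y=-26 and +26), 44 mm wide, open at the ends and top: fingers have room at the fin's ends (closing along x), not at its sides.
- plain_block: The other block, in the rack's other bay, to be left there: 70 mm long, straight-sided foot 30 mm wide, a round mushroom knob on top (28 mm across) instead of a fin, 58 mm tall. Origin at the centre of its underside.
- press: Fixed ink proofing press. Origin on the bench under the middle of the way's mouth; +x = sliding direction, z up. Bed x=-110 to +150, y=-85 to +85, top z=30 mm. Two undercut rails, 16 mm high, out to y=+-40, x=0 to 90, with the foot's own taper (6 deg a side) and lean. Head block behind the narrow end: x=91 to 147, 120 mm wide, 62 mm above the bed.
- way_home (a point): Where the block's origin lies when wedged tight: press x=+45, y=0, z=30 mm, same axes as press and block. There the head is only 6 mm ahead of the fin: no room for a finger, so the fin must be held by its sides (closing along y) for the last stretch. Pressed with 10 to 15 N along x the block stops within about 3 mm of it, and friction keeps it there.
- apron (a point): Point on the bed before the mouth, press x=-55, y=0, z=30 mm, same axes. A block with its origin here is just outside the mouth and has about 8 mm play to each side as it enters: a good place to set it down and take it again the other way.
- lock_grip (a point): On the lock knob's axis (press x=-6, y=-55 mm), at gripping height, 57 mm above the bed when down; rises with it. x lies along the knob's black grip bar (40 mm long, 12 thick to hold across, from 21 mm below to 9 above this point) and its steel tongue (from the axis 50 mm in +x, 10 wide, 6 thick, when down 17 to 24 mm above the bed).
- lock_lift (a joint): How far the lock knob is pulled up, m: 0 = fully down, 0.02 = top stop. About 3 N of friction; it stays where it is left. The tongue passes over the block's body plate from 0.012 up.
- lock_turn (a joint): Turn of the lock knob, rad, anticlockwise seen from above: 0 = tongue along the press's +x; 1.571 = stop, tongue square across the way, behind the tail of a block at home. Starts between 0.12 and 0.4. Friction 0.05 N m; stays where it is left. If turned while down, the tongue strikes the block.
- tub: Black ink tub, 110 mm across, 120 mm tall: bystander. Origin under its centre.
- can_a: Steel ink can, 96 mm across, 100 mm tall: bystander. Origin under its centre.
- can_b: Steel ink can, 96 mm across, 100 mm tall: bystander. Origin under its centre.
- cup: White mixing cup, 64 mm across, 60 mm tall: bystander. Origin under its centre.
- ink_knife: Ink spatula lying flat, 0.28 m long: bystander. Its length lies along its x.
- tub_lid: Black tub lid lying flat, 112 mm across, 10 mm thick: bystander. Origin under its centre.
- jar: Grey jar with a white cap, 60 mm across, 70 mm tall: bystander. Origin under its centre.

How it is judged:
By the outcome, as a careful person would: the job done as asked, in the order asked, and still so for the second after the job is handed in, with the robot touching nothing.
It also fails if it takes over 61 s, if anything falls off the work surface, if the arm or the gripper's body presses on something with over 40 N, if the wrist force passes 120 N, or if a joint passes its speed limit or range.

## Robot

A 6-joint arm with a two-finger parallel gripper is mounted at the origin on the work surface. World frame = base frame: x ahead of the robot, y to its left, z up, the work surface at z = 0. Lengths are in m, angles in rad, forces in N, time in s.
With the tool pointing down it reaches from about 0.375 to 0.9 m from the base axis. Payload 3.1 kg.
Tool frame: the origin (TCP) lies midway between the tips of the shut fingers; the grasp point (between the pads) lies 19 mm behind it; x points along the fingers, z is the direction in which the jaws open and shut, and the axes are right-handed (so a half turn about x gives the same grasp; the last joint's range is limited). The gripper opens to 85 mm and grips with 20 to 120 N. Pads are 22 mm wide; open, the fingers measure 114 mm over their backs; the gripper's body (76 mm by 85 mm) begins 54 mm behind the grasp point. The pads swing forward as they close: fully open they stand 13 mm farther back than shut.
Start: joints at [-1.427, 0.527, 1.433, -0, 1.181, -0.178], TCP at [0.198, -0.593, 0.231] pointing down, gripper open.
Joint ranges: [-3.08, 3.08], [-0.75, 2.2], [0.22, 2.44], [-1.43, 4.57], [0, 2.65], [-2.85, 2.85]. Speed limits (rad/s): [2.79, 2.79, 3.14, 3.14, 3.14, 3.14].

## Interface

Orientations are given as a unit quaternion [x, y, z, w].
In Python, from station import telemetry, optics, manip gives the robot as it stands.
- The arm moves only by the tool step_arm, never from a script. Its argument "commands" is a list of rows, each a list of 4 numbers: the shift along the tool's x, y, z in m, then the turn about the tool's x in rad. A call has 1 to 8 rows; each row is the pose to reach, as a shift and turn from the pose measured when the call began, along the tool's axes at that moment; what a row does not reach only later rows make up. A row lasts 1/12 s, in which the tool goes at most 41.7 mm and 7.16 degrees, less where a joint would pass 70% of its speed; a pose out of reach is approached as far as the arm can. A call with a gripper value outside its range is refused whole. "jaw" is the finger opening in m, from 0 to 0.0854, set as the call begins (left out, the last holds). The fingers move at their own pace and stop on an object; "grip_force" is the grip in N (left out, the last holds). Time passes only in rows, so rows that repeat a pose let the fingers close. It gives the time, the measured TCP pose, the force and the opening at its end, in the units of the state.
- telemetry.sense(): the state, without advancing time (a new reading comes with each control period).
- optics.snapshot(name): name is "side" or "top"; returns the picture (384x512x3 uint8, red, green, blue); there is no depth.
- optics.camera_params(name): a dict with "mtx" (3x3 intrinsics, pixels), "origin" and "attitude" of the camera in the world. Camera axes: x right, y down, z forward; pixel columns grow to the right and rows downward; lengths in m; the calibration is good to about 2 mm. A picture is of the moment at which its call begins. camera_params takes no time and is no camera call.
- manip.sign_off(): hands the job in, once; it reports no verdict.
The state is a dict: "t": time; "q": joint angles; "qd": joint speeds; "tau": joint torques, N m; "tcp_pos": TCP position; "tool_rot": TCP orientation; "force": force on the tool from outside, world axes, zero at the start; "ft_torque": the same for the moment, N m; "finger_gap": opening from 0.0 (shut) to 1.0 (fully open).
Only numpy, scipy, OpenCV 4.12 (cv2) and the standard library are available. Lean on these libraries where they do the work, as an engineer would, in place of code of your own. Each camera call takes 0.05 s, during which the arm holds its last target.

## Working session

There is one attempt and no reset: what is moved stays moved. The work goes in short steps, Python scripts to look and compute and a tool call to move; the robot and the scene stay as the last step left them, time stands still between calls to the robot, and variables do not carry over. Pictures are saved under pics/ and viewed, and the job is handed in when it is done.

Besides the shell and the picture viewer there is one more tool, called after "Emit:" as name([rows], argument=value, ...), one row to a line, values as JSON. step_arm: Moves the arm, as the interface text tells. Its arguments: {"type":"object","properties":{"commands":{"type":"array","items":{"type":"array","items":{"type":"number"}}},"jaw":{"type":"number"},"grip_force":{"type":"number"}},"required":["commands"]}

```bash
mkdir -p pics; ls; python3 - <<'E'
from station import telemetry, optics, manip
import cv2
for n in("side","top"):
    im=optics.snapshot(n); cv2.imwrite(f"pics/{n}0.png",im[:,:,::-1]); 
    p=optics.camera_params(n); print(n,p)
s=telemetry.sense(); print(s)
E
```

```text
pics
side {'mtx': array([[358.71445468,   0.        , 254.22131553],
       [  0.        , 358.71445468, 193.74400414],
       [  0.        ,   0.        ,   1.        ]]), 'origin': array([0.18430158, 0.53316206, 0.83407172]), 'attitude': array([-0.25121148,  0.89363015, -0.35927978,  0.09610406])}
top {'mtx': array([[443.64626835,   0.        , 255.55227055],
       [  0.        , 443.64626835, 192.49869363],
       [  0.        ,   0.        ,   1.        ]]), 'origin': array([ 0.41672419, -0.09005476,  1.14828573]), 'attitude': array([ 0.70617532, -0.7048146 ,  0.041973  , -0.05283061])}
{'t': 0.1, 'q': array([-1.42750410e+00,  5.28352677e-01,  1.43375911e+00,  2.34135652e-05,
        1.18139830e+00, -1.78532367e-01]), 'qd': array([-1.56403016e-03,  9.86536200e-05, -4.28532235e-03, -1.18933497e-03,
        1.20866859e-03, -3.74394574e-04]), 'tau': array([ 4.15018339e-04, -4.43303418e+01, -1.78586322e+01, -2.02065025e-04,
        3.91752124e-03, -1.72861098e-05]), 'tcp_pos': array([ 0.19760951, -0.5922719 ,  0.23044887]), 'tool_rot': array([ 0.41392678,  0.57411338, -0.41294069,  0.57318272]), 'force': array([-0.49046112, -0.94897632, -0.4197462 ]), 'ft_torque': array([ 0.0068741 ,  0.02805843, -0.04783259]), 'finger_gap': 0.9975076313549894}
```

View pics/side0.png

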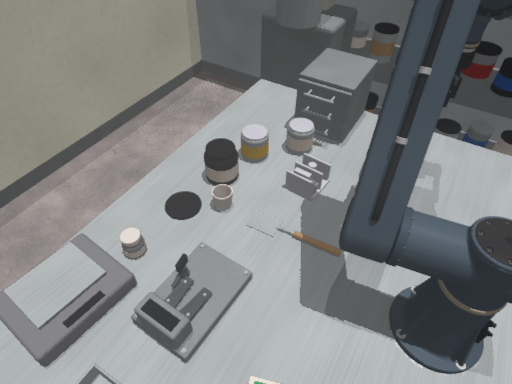

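View pics/top0.png

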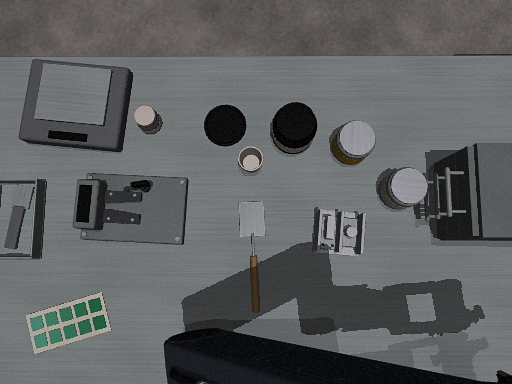

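```bash
cat > h.py <<'E'
import numpy as np, cv2
from scipy.spatial.transform import Rotation as R
from station import telemetry, optics, manip
P={n:optics.camera_params(n) for n in("side","top")}
def plane(n,uv,z):
    p=P[n]; d=R.from_quat(p["attitude"]).as_matrix()@np.linalg.solve(p["mtx"],np.array([uv[0],uv[1],1.]))
    o=p["origin"]; return o+d*(z-o[2])/d[2]
def proj(n,X):
    p=P[n]; c=(np.asarray(X)-p["origin"])@R.from_quat(p["attitude"]).as_matrix(); v=c@p["mtx"].T
    return (v/v[...,2:])[...,:2]
def snap(n,tag,box=None,k=1):
    im=optics.snapshot(n)[:,:,::-1].copy(); np.save(f"pics/{tag}.npy",im); 
    return crop(im,tag,box,k)
def crop(im,tag,box,k):
    if box: im=im[box[1]:box[3],box[0]:box[2]]
    cv2.imwrite(f"pics/{tag}.png",cv2.resize(im,None,fx=k,fy=k,interpolation=cv2.INTER_CUBIC))
E
python3 - <<'E'
from h import *
t=cv2.imread("pics/top0.png"); s=cv2.imread("pics/side0.png")
crop(t,"c1",(300,195,380,265),8); crop(t,"c2",(65,165,195,250),6); crop(s,"c3",(275,145,340,205),9); crop(s,"c4",(125,235,260,355),5)
for uv in [(340,232),(130,208)]: print(plane("top",uv,.03))
print(R.from_quat(telemetry.sense()["tool_rot"]).as_matrix())
E
```

```text
[ 0.46795856 -0.28459798  0.03      ]
[0.52760959 0.24656349 0.03      ]
[[-2.52374567e-04  9.48662745e-01  3.16289317e-01]
 [ 1.90087047e-03  3.16289211e-01 -9.48660910e-01]
 [-9.99998161e-01  3.61807138e-04 -1.88310835e-03]]
```

View pics/c1.png

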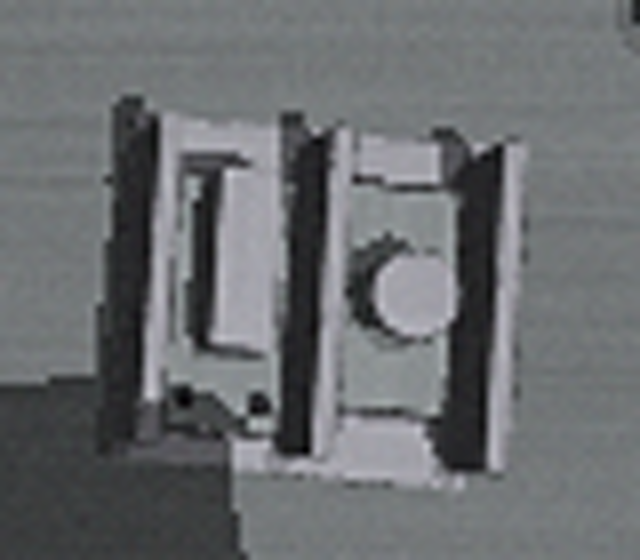

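View pics/c2.png

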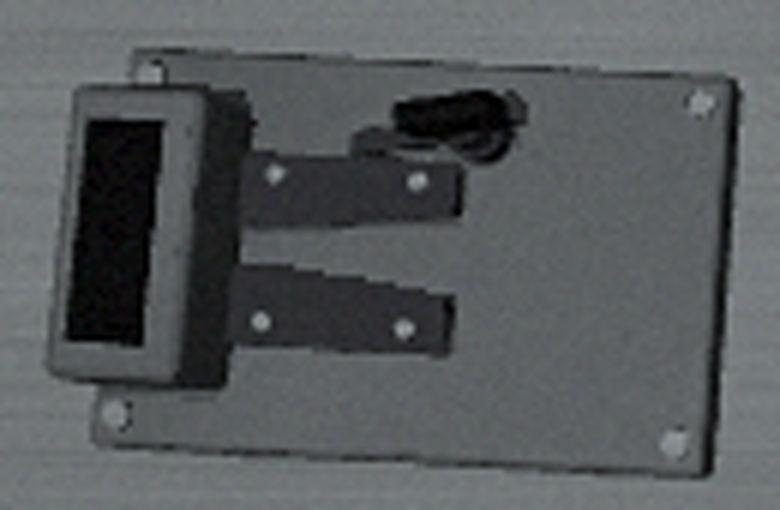

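View pics/c3.png

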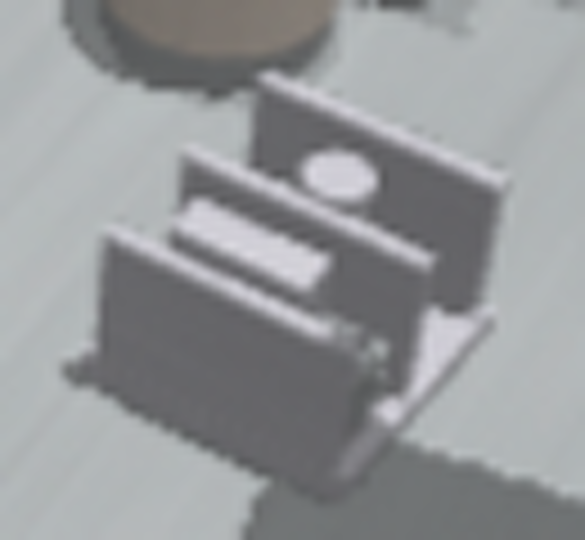

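View pics/c4.png

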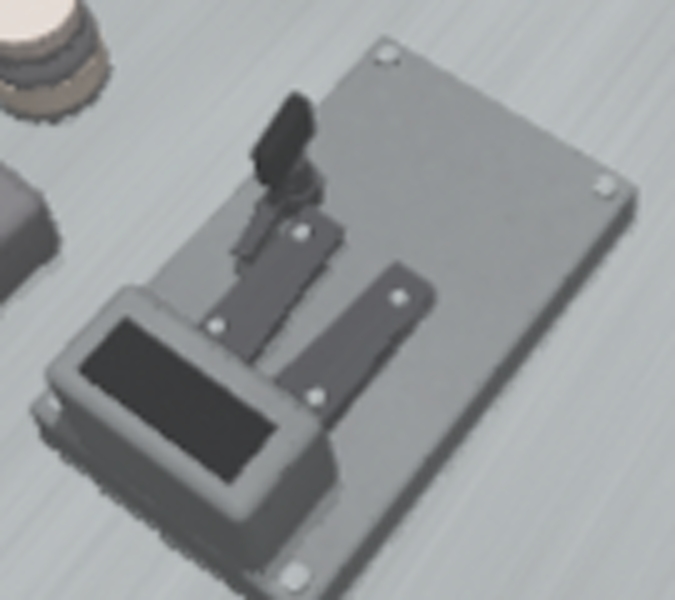

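```bash
python3 - <<'E'
from h import *
t=cv2.imread("pics/top0.png"); s=cv2.imread("pics/side0.png")
def up(im,box,k): 
    return cv2.resize(im[box[1]:box[3],box[0]:box[2]],None,fx=k,fy=k,interpolation=cv2.INTER_CUBIC)
def rects(im,box,k,lo,hi,amin,nm):
    g=cv2.cvtColor(up(im,box,k),cv2.COLOR_BGR2GRAY); m=cv2.inRange(g,lo,hi)
    m=cv2.morphologyEx(m,cv2.MORPH_OPEN,np.ones((5,5)))
    cs,_=cv2.findContours(m,cv2.RETR_EXTERNAL,cv2.CHAIN_APPROX_NONE)
    v=cv2.cvtColor(g,cv2.COLOR_GRAY2BGR)
    for c in cs:
        if cv2.contourArea(c)<amin: continue
        r=cv2.minAreaRect(c); b=cv2.boxPoints(r)
        cv2.drawContours(v,[c],-1,(0,0,255),1); cv2.polylines(v,[b.astype(int)],True,(0,255,0),1)
        print(nm,cv2.contourArea(c),np.round((b+.5)/k-.5+np.array(box[:2]),2).tolist())
    cv2.imwrite(f"pics/m_{nm}.png",v)
for nm,im,box in(("topc",t,(65,165,195,250)),("sidec",s,(275,145,340,205)),("topr",t,(300,195,380,265))):
    g=cv2.cvtColor(im[box[1]:box[3],box[0]:box[2]],cv2.COLOR_BGR2GRAY); print(nm,np.histogram(g,16,(0,256))[0])
rects(s,(275,145,340,205),9,205,255,200,"fin_s")
rects(t,(300,195,380,265),8,178,255,300,"rack_t")
rects(t,(65,165,195,250),6,95,255,3000,"bed_t")
E
```

```text
topc [ 535  489  762  477  385 2435 2427 3432  107    1    0    0    0    0
    0    0]
sidec [   0    0    0    0    0   59  934  493  106  150  184 1799  149   26
    0    0]
topr [   1   68  546  561  207  127  149 2806  258  330  535   12    0    0
    0    0]
fin_s 1022.5 [[320.23, 186.6], [322.98, 179.72], [326.31, 181.06], [323.56, 187.93]]
fin_s 3069.5 [[294.84, 169.8], [296.23, 166.83], [310.25, 173.36], [308.86, 176.33]]
fin_s 1435.0 [[309.0, 162.33], [315.56, 162.33], [315.56, 166.0], [309.0, 166.0]]
bed_t 396511.0 [[64.58, 164.58], [194.42, 164.58], [194.42, 249.42], [64.58, 249.42]]
```

```bash
python3 -c "
import cv2,numpy as np
ims=[cv2.resize(cv2.imread('pics/m_%s.png'%n),(400,300)) for n in('fin_s','rack_t','bed_t')]
cv2.imwrite('pics/m1.png',np.vstack([np.hstack(ims[:2]),np.hstack([ims[2],ims[2]*0])]))"
```

```text
(no output)
```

View pics/m1.png

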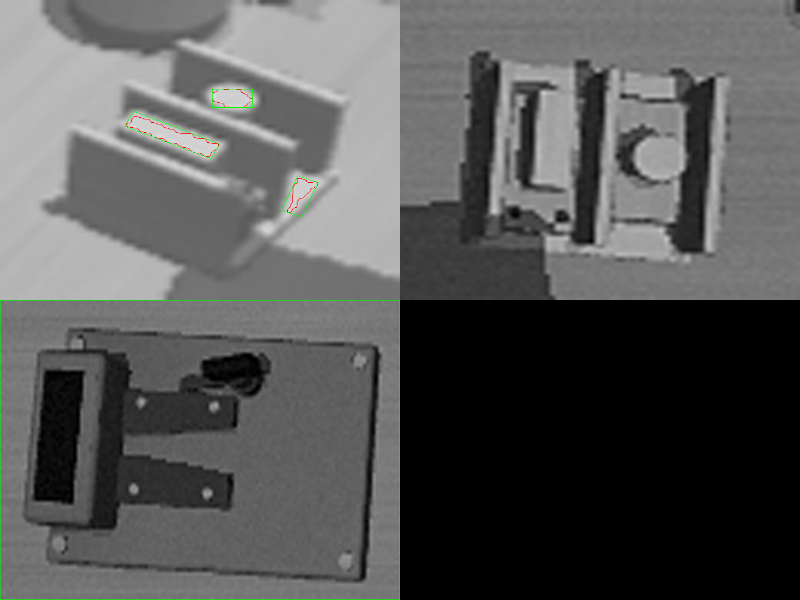

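```bash
cat >> h.py <<'E'
def fit(obs):
    A=[];B=[]
    for n,off,k,c,m in obs:
        u=(np.array(c)+.5)/k-.5+np.array(off); A.append(m[:2]); B.append(plane(n,u,m[2])[:2])
    A=np.array(A,float);B=np.array(B); a=A.mean(0);b=B.mean(0)
    U,_,Vt=np.linalg.svd((A-a).T@(B-b)); Rm=(U@np.diag([1,np.linalg.det(U@Vt)])@Vt).T
    t=b-Rm@a; print("xy",np.round(t,4),"yaw",np.round(np.arctan2(Rm[1,0],Rm[0,0]),4)); print("res mm",np.round((B-(A@Rm.T+t))*1e3,1).tolist()); return t,Rm
E
python3 - <<'E'
from h import *
T=("top",(300,195),8); S=("side",(275,145),9)
print("rack top");tt=[T+((169,113),(.05,.052,.072)),T+((343,126),(.05,0,.072)),T+((515,144),(.05,-.052,.072)),T+((322,456),(-.05,0,.072)),T+((496,470),(-.05,-.052,.072))]
fit(tt)
ss=[S+((108,232),(.05,.052,.072)),S+((187,150),(.05,0,.072)),S+((433,262),(-.05,0,.072)),S+((262,74),(.05,-.052,.072)),S+((507,183),(-.05,-.052,.072))]
print("rack side");fit(ss); print("both"); fit(tt+ss)
fs=[[294.84,169.8],[296.23,166.83],[310.25,173.36],[308.86,176.33]]
print("fin side", [plane("side",p,.069).round(4).tolist() for p in fs], plane("side",np.mean(fs,0),.069))
print("fin top",[plane("top",(300+c[0]/8,195+c[1]/8),.069).round(4).tolist() for c in [(222,166),(212,345),(270,352)]])
T=("top",(65,165),6); S=("side",(125,235),5)
print("press bed top")
bt=[T+((731,78),(-.11,-.085,.03)),T+((704,474),(-.11,.085,.03)),T+((97,444),(.15,.085,.03)),T+((134,50),(.15,-.085,.03))]
fit(bt)
print("bed side")
bs=[S+((383,38),(-.11,-.085,.03)),S+((637,190),(-.11,.085,.03))]
fit(bs)
# screws
for nm,pts,cam,off,k in (("top",[(275,174),(260,321),(417,181),(403,328)],"top",(65,165),6),("side",[(216,327),(317,397),(300,232),(398,298)],"side",(125,235),5)):
    print("screws",nm,[plane(cam,(np.array(p)+.5)/k-.5+np.array(off),.046)[:2].round(4).tolist() for p in pts])
for p in [(400,103),(397,133),(507,95),(510,128)]: print("bar",plane("top",(np.array(p)+.5)/6-.5+np.array((65,165)),.096).round(4))
print("rail mouth inner corners",[plane("top",(np.array(p)+.5)/6-.5+np.array((65,165)),.046).round(4) for p in [(460,165),(456,214),(447,293),(440,352)]])
E
```

```text
rack top
xy [ 0.4686 -0.28  ] yaw -0.0831
res mm [[-0.3, 0.5], [0.1, -0.3], [-1.0, -0.3], [0.5, 0.0], [0.8, -0.0]]
rack side
xy [ 0.4678 -0.2817] yaw -0.0785
res mm [[-0.1, 1.3], [0.1, -0.2], [1.0, -0.3], [-0.3, -0.7], [-0.7, -0.1]]
both
xy [ 0.4682 -0.2808] yaw -0.0808
res mm [[0.2, 1.3], [0.5, 0.5], [-0.7, 0.5], [0.9, 1.0], [1.0, 1.0], [-0.6, 0.5], [-0.3, -0.9], [0.6, -1.3], [-0.5, -1.5], [-1.0, -1.1]]
fin side [[0.5019, -0.2515, 0.069], [0.5045, -0.2663, 0.069], [0.4535, -0.2621, 0.069], [0.4515, -0.2476, 0.069]] [ 0.47762433 -0.25683542  0.069     ]
fin top [[0.5055, -0.249, 0.069], [0.4513, -0.245, 0.069], [0.4493, -0.2624, 0.069]]
press bed top
xy [0.5271 0.2166] yaw 1.5258
res mm [[-1.0, 1.7], [0.8, 1.4], [0.9, -2.1], [-0.7, -1.0]]
bed side
xy [0.5258 0.2205] yaw 1.5206
res mm [[-0.7, 0.0], [0.7, -0.0]]
screws top [[0.5624, 0.2928], [0.5006, 0.2962], [0.5595, 0.2328], [0.4978, 0.2362]]
screws side [[0.5621, 0.2902], [0.4997, 0.2927], [0.5601, 0.23], [0.4978, 0.2334]]
bar [0.5847 0.2263 0.096 ]
bar [0.5725 0.227  0.096 ]
bar [0.5879 0.1832 0.096 ]
bar [0.5745 0.1815 0.096 ]
rail mouth inner corners [array([0.5663, 0.2149, 0.046 ]), array([0.5456, 0.2159, 0.046 ]), array([0.5124, 0.2184, 0.046 ]), array([0.4879, 0.2203, 0.046 ])]
```

```bash
cat >> h.py <<'E'
def state():
    s=telemetry.sense(); M=R.from_quat(s["tool_rot"]).as_matrix(); return s,M
def go(x,y,z,yaw):
    s,M=state(); d=M.T@(np.array([x,y,z])-s["tcp_pos"]); cy=np.arctan2(M[1,2],M[0,2])
    print("t",round(s["t"],2),"shift",d.round(4),"turn",round(-(((yaw-cy)+np.pi)%(2*np.pi)-np.pi),4),"yaw",round(cy,4))
# press frame: origin & yaw
PO=np.array([.5275,.2165]); PY=1.523
def pw(x,y): c,s=np.cos(PY),np.sin(PY); return PO+np.array([c*x-s*y,s*x+c*y])
E
python3 -c "
from h import *
go(.4775,-.2562,.2,-.08)
print(R.from_quat(telemetry.sense()['tool_rot']).as_matrix().round(3))"
```

```text
t 0.1 shift [ 0.031   0.3718 -0.2302] turn -1.169 yaw -1.249
[[-0.     0.949  0.316]
 [ 0.002  0.316 -0.949]
 [-1.     0.    -0.002]]
```

Emit:
step_arm([
  [0.031, 0.372, -0.23, -1.169],
  [0.031, 0.372, -0.23, -1.169],
  [0.031, 0.372, -0.23, -1.169],
  [0.031, 0.372, -0.23, -1.169],
  [0.031, 0.372, -0.23, -1.169],
  [0.031, 0.372, -0.23, -1.169],
  [0.031, 0.372, -0.23, -1.169],
  [0.031, 0.372, -0.23, -1.169],
], jaw=0.0854)

```text
t: 0.77
tcp_pos: [0.4111, -0.3354, 0.2072]
tool_rot: [0.087, 0.702, -0.085, 0.702]
force: [0.5, -0.1, 0.0]
finger_gap: 0.998
```

```bash
python3 -c "
from h import *
go(.4775,-.2562,.12,-.08)"
```

```text
t 0.77 shift [0.0873 0.0927 0.0454] turn -0.1632 yaw -0.2432
```

Emit:
step_arm([
  [0.0, 0.0927, 0.0454, -0.163],
  [0.03, 0.0927, 0.0454, -0.163],
  [0.06, 0.0927, 0.0454, -0.163],
  [0.087, 0.0927, 0.0454, -0.163],
  [0.087, 0.0927, 0.0454, -0.163],
  [0.087, 0.0927, 0.0454, -0.163],
  [0.087, 0.0927, 0.0454, -0.163],
])

```text
t: 1.35
tcp_pos: [0.4778, -0.2573, 0.1212]
tool_rot: [0.029, 0.706, -0.028, 0.707]
force: [-0.1, 0.7, 0.6]
finger_gap: 0.999
```

```bash
python3 -c "
from h import *
go(.4775,-.2562,.041,-.08)
snap('top','t1',(290,185,390,275),6); snap('side','s1',(265,110,350,210),5)"
```

```text
t 1.35 shift [ 0.0802  0.0009 -0.0004] turn -0.0009 yaw -0.0809
```

View pics/t1.png

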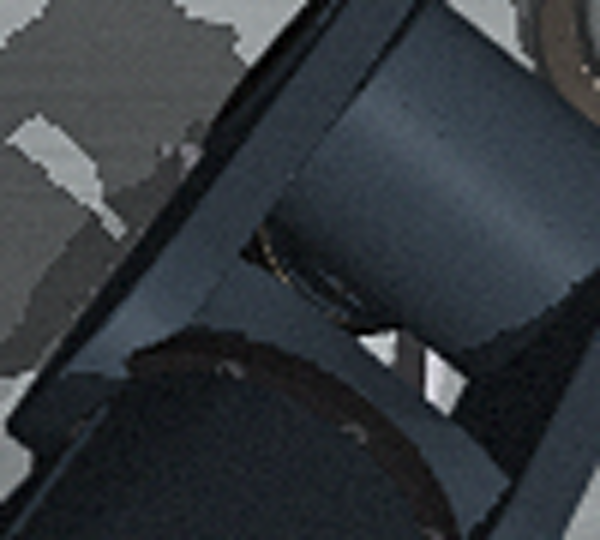

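View pics/s1.png

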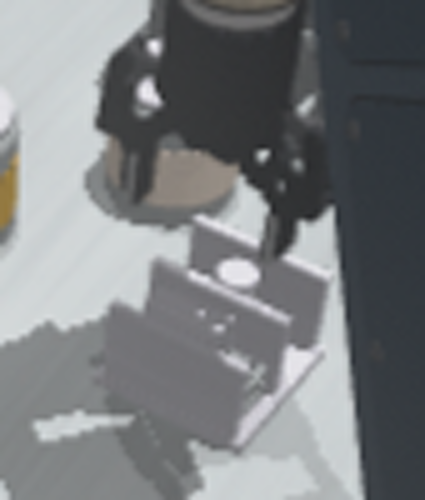

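The side view shows the open fingers straddling the rack's bay over the fin, at crop (145,180) and (280,240). The top view is blocked by the arm. I'll descend in stages while watching the force.

Emit:
step_arm([
  [0.02, 0.0009, 0, 0],
  [0.04, 0.0009, 0, 0],
  [0.06, 0.0009, 0, 0],
  [0.07, 0.0009, 0, 0],
  [0.08, 0.0009, 0, 0],
  [0.08, 0.0009, 0, 0],
  [0.08, 0.0009, 0, 0],
])

```text
t: 2.03
tcp_pos: [0.4787, -0.2578, 0.0429]
tool_rot: [0.029, 0.705, -0.029, 0.708]
force: [0.7, -0.1, -0.2]
finger_gap: 1.001
```

Emit:
step_arm([
  [0, 0, 0, 0],
  [0, 0, 0, 0],
  [0, 0, 0, 0],
  [0, 0, 0, 0],
  [0, 0, 0, 0],
  [0, 0, 0, 0],
  [0, 0, 0, 0],
], jaw=0.04, grip_force=60)

```text
t: 2.62
tcp_pos: [0.4794, -0.2585, 0.0442]
tool_rot: [0.028, 0.705, -0.03, 0.708]
force: [-0.7, -0.4, 6.4]
finger_gap: 0.645
```

```bash
python3 -c "
from h import *
go(.4775,-.2562,.15,-.08)
s,_=state(); print(s['force'],s['finger_gap']*.0854)
snap('side','s2',(265,110,350,210),5)"
```

```text
t 2.62 shift [-0.1058  0.0019 -0.0015] turn -0.0021 yaw -0.0821
[-0.65653485 -0.42960161  6.4398471 ] 0.0551035286365391
```

View pics/s2.png

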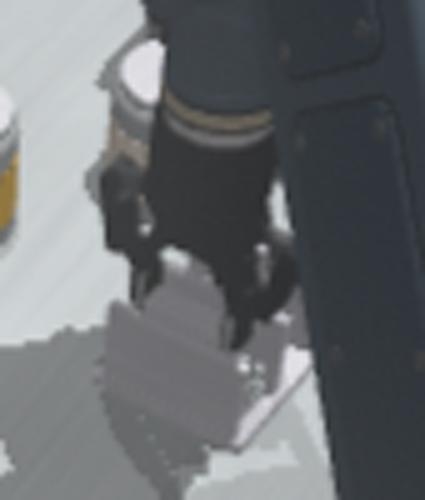

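The opening is 55 mm, which matches the 56 mm fin, so it is gripped. Lifting now.

Emit:
step_arm([
  [-0.005, 0, 0, 0],
  [-0.02, 0, 0, 0],
  [-0.04, 0, 0, 0],
  [-0.06, 0, 0, 0],
  [-0.08, 0, 0, 0],
  [-0.11, 0, 0, 0],
  [-0.11, 0, 0, 0],
  [-0.11, 0, 0, 0],
])

```text
t: 3.33
tcp_pos: [0.4795, -0.2586, 0.1557]
tool_rot: [0.027, 0.704, -0.031, 0.709]
force: [0.1, 0.1, -3.1]
finger_gap: 0.641
```

```bash
python3 -c "
from h import *
a=pw(-43,0) if 0 else pw(-.043,0); print(a)
go(a[0],a[1],.155,PY)
s,_=state(); print(s['force'],s['finger_gap']*.0854)
snap('side','s3',(245,60,350,210),5)"
```

```text
[0.52544554 0.17354911]
t 3.33 shift [-0.0012  0.4344  0.0104] turn -1.6049 yaw -0.0819
[ 0.1241076   0.12689806 -3.09045517] 0.054733850946583604
```

View pics/s3.png

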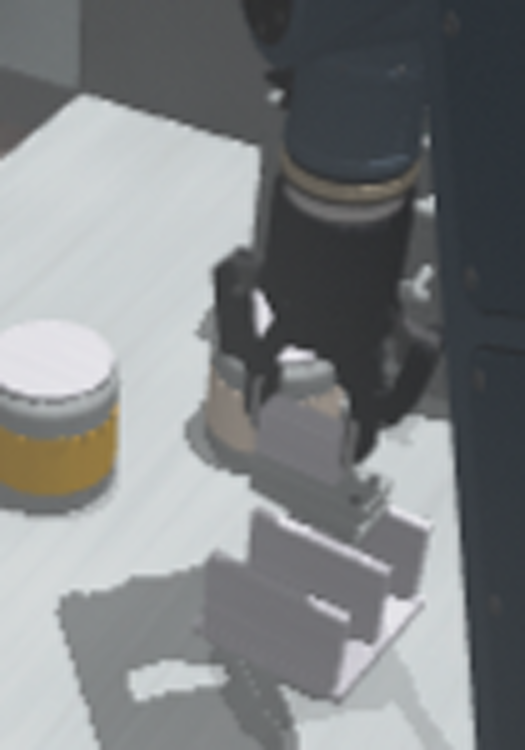

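Emit:
step_arm([
  [-0.002, 0.02, 0.001, -0.05],
  [-0.002, 0.05, 0.002, -0.15],
  [-0.002, 0.08, 0.003, -0.27],
  [-0.002, 0.11, 0.004, -0.39],
  [-0.002, 0.14, 0.005, -0.51],
  [-0.002, 0.17, 0.006, -0.63],
  [-0.002, 0.2, 0.006, -0.75],
  [-0.002, 0.23, 0.006, -0.87],
])

```text
t: 4.05
tcp_pos: [0.5017, -0.0272, 0.1539]
tool_rot: [-0.274, 0.652, 0.273, 0.652]
force: [-0.1, -0.1, -3.0]
finger_gap: 0.642
```

```bash
python3 -c "
from h import *
a=pw(-.043,0)
go(a[0],a[1],.155,PY)"
```

```text
t 4.05 shift [-0.0014  0.1239  0.1598] turn -0.7292 yaw 0.7938
```

Emit:
step_arm([
  [-0.001, 0.02, 0.025, -0.11],
  [-0.001, 0.04, 0.05, -0.23],
  [-0.001, 0.06, 0.075, -0.35],
  [-0.001, 0.08, 0.1, -0.47],
  [-0.001, 0.1, 0.125, -0.59],
  [-0.001, 0.115, 0.15, -0.69],
  [-0.001, 0.124, 0.16, -0.729],
  [-0.001, 0.124, 0.16, -0.729],
])

```text
t: 4.72
tcp_pos: [0.5243, 0.1765, 0.1528]
tool_rot: [-0.489, 0.512, 0.489, 0.51]
force: [-0.7, -0.6, -3.6]
finger_gap: 0.642
```

```bash
python3 -c "
from h import *
a=pw(-.043,0)
go(a[0],a[1],.07,PY)
snap('top','t4',(65,150,225,270),5)
snap('side','s4',(125,150,275,350),4)"
```

```text
t 4.72 shift [ 0.0828 -0.0014 -0.0028] turn 0.0038 yaw 1.5268
```

View pics/t4.png

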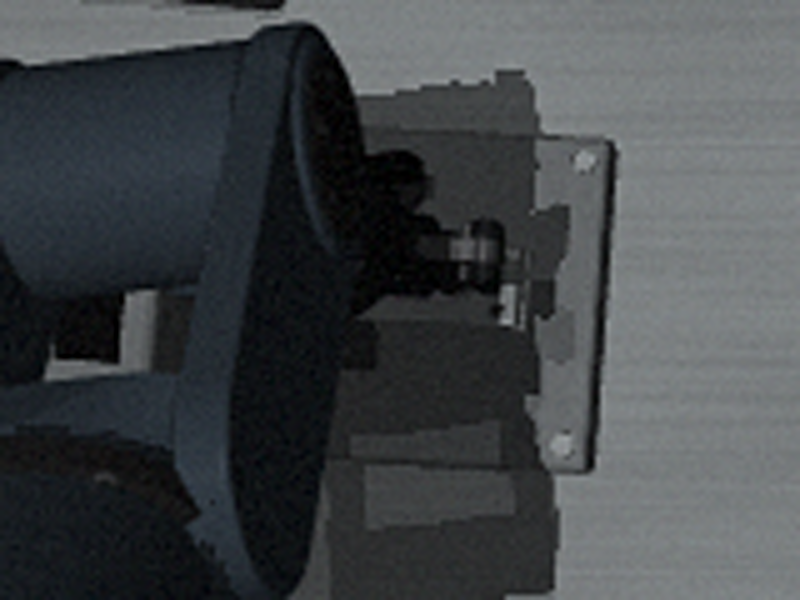

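View pics/s4.png

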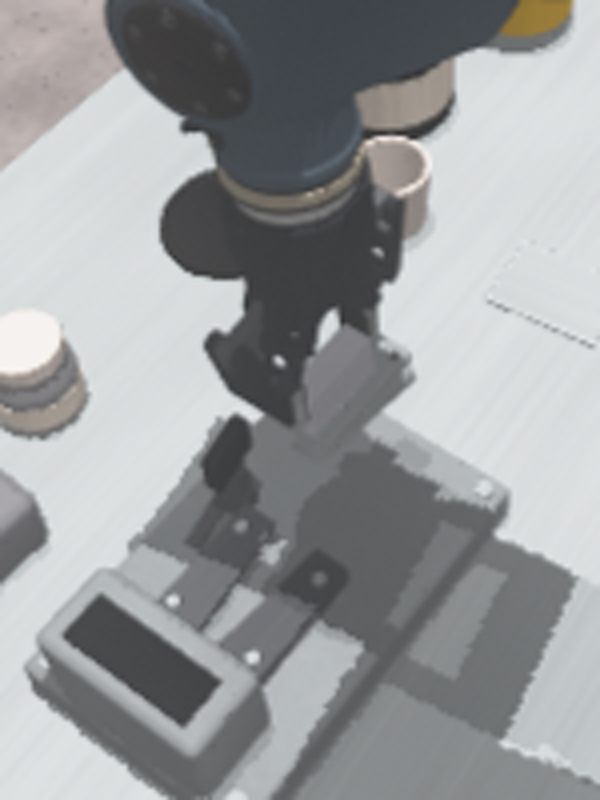

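Emit:
step_arm([
  [0.02, -0.0014, -0.0028, 0.004],
  [0.04, -0.0014, -0.0028, 0.004],
  [0.06, -0.0014, -0.0028, 0.004],
  [0.075, -0.0014, -0.0028, 0.004],
  [0.08, -0.0014, -0.0028, 0.004],
  [0.082, -0.0014, -0.0028, 0.004],
  [0.082, -0.0014, -0.0028, 0.004],
])

```text
t: 5.4
tcp_pos: [0.5249, 0.1696, 0.0708]
tool_rot: [-0.486, 0.515, 0.487, 0.511]
force: [-0.0, -1.3, -2.2]
finger_gap: 0.635
```

Emit:
step_arm([
  [0.002, 0, 0, 0],
  [0.004, 0, 0, 0],
  [0.006, 0, 0, 0],
  [0.006, 0, 0, 0],
])

```text
t: 5.73
tcp_pos: [0.5258, 0.1694, 0.0664]
tool_rot: [-0.487, 0.514, 0.486, 0.512]
force: [-0.8, -1.4, 3.2]
finger_gap: 0.64
```

Emit:
step_arm([
  [0, 0, 0, 0],
  [0, 0, 0, 0],
  [0, 0, 0, 0],
  [0, 0, 0, 0],
], jaw=0.078)

```text
t: 6.07
tcp_pos: [0.526, 0.1695, 0.0666]
tool_rot: [-0.487, 0.514, 0.486, 0.512]
force: [0.7, -0.9, 0.3]
finger_gap: 0.916
```

Emit:
step_arm([
  [-0.02, 0, 0, 0],
  [-0.05, 0, 0, 0.05],
  [-0.08, 0, 0, 0.15],
  [-0.08, 0, 0, 0.27],
  [-0.08, 0, 0, 0.4],
  [-0.08, 0, 0, 0.52],
  [-0.08, 0, 0, 0.64],
  [-0.08, 0, 0, 0.76],
])

```text
t: 6.73
tcp_pos: [0.5259, 0.1699, 0.1467]
tool_rot: [-0.261, 0.658, 0.259, 0.657]
force: [-0.2, -0.5, 0.0]
finger_gap: 0.91
```

```bash
python3 -c "
from h import *
a=pw(-.046,0); print(a)
go(a[0],a[1],.14,PY-np.pi/2)
snap('side','s5',(125,150,275,350),4)"
```

```text
[0.52530221 0.17055253]
t 6.73 shift [0.0067 0.0009 0.    ] turn 0.7998 yaw 0.752
```

View pics/s5.png

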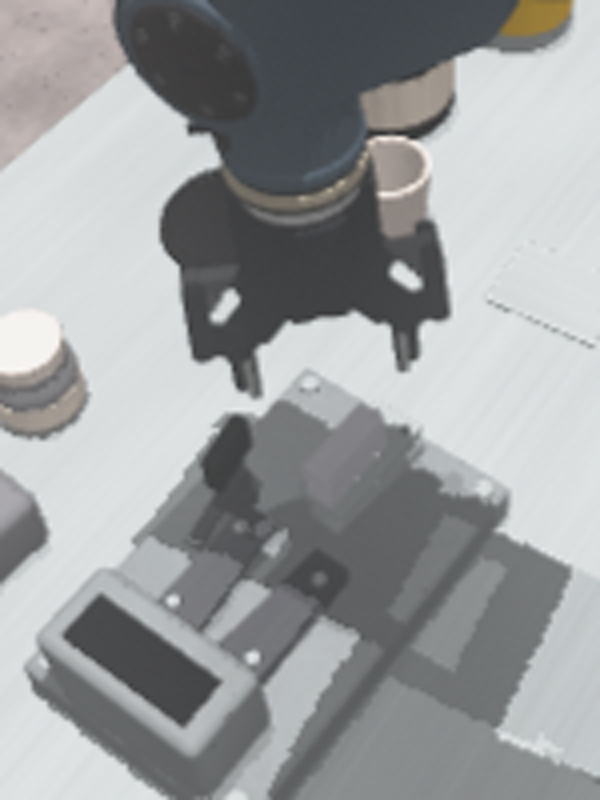

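Emit:
step_arm([
  [0.007, 0.0009, 0, 0.12],
  [0.007, 0.0009, 0, 0.24],
  [0.007, 0.0009, 0, 0.36],
  [0.007, 0.0009, 0, 0.48],
  [0.007, 0.0009, 0, 0.6],
  [0.007, 0.0009, 0, 0.72],
  [0.007, 0.0009, 0, 0.8],
  [0.007, 0.0009, 0, 0.8],
], jaw=0.05)

```text
t: 7.45
tcp_pos: [0.5253, 0.1705, 0.1396]
tool_rot: [0.017, 0.707, -0.019, 0.706]
force: [0.5, 0.1, -0.3]
finger_gap: 0.589
```

```bash
python3 -c "
from h import *
a=pw(-.046,0); print(a)
go(a[0],a[1],.068,PY-np.pi/2)
snap('side','s6',(125,150,275,350),4)"
```

```text
[0.52530221 0.17055253]
t 7.45 shift [0.0716 0.0002 0.0001] turn -0.003 yaw -0.0507
```

View pics/s6.png

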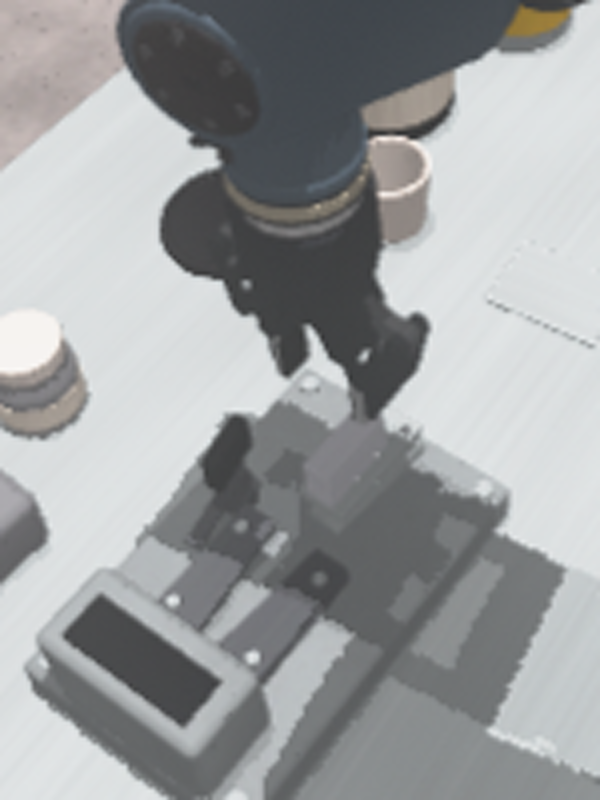

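Emit:
step_arm([
  [0.02, 0.0002, 0, -0.003],
  [0.04, 0.0002, 0, -0.003],
  [0.06, 0.0002, 0, -0.003],
  [0.07, 0.0002, 0, -0.003],
  [0.077, 0.0002, 0, -0.003],
  [0.077, 0.0002, 0, -0.003],
  [0.077, 0.0002, 0, -0.003],
])

```text
t: 8.08
tcp_pos: [0.5254, 0.1705, 0.0627]
tool_rot: [0.015, 0.707, -0.017, 0.707]
force: [-0.4, 0.8, 0.1]
finger_gap: 0.587
```

Emit:
step_arm([
  [0, 0, 0, 0],
  [0, 0, 0, 0],
  [0, 0, 0, 0],
  [0, 0, 0, 0],
  [0, 0, 0, 0],
  [0, 0, 0, 0],
], jaw=0.005, grip_force=50)

```text
t: 8.58
tcp_pos: [0.526, 0.1707, 0.0637]
tool_rot: [0.015, 0.707, -0.017, 0.707]
force: [-1.4, -1.0, 6.9]
finger_gap: 0.228
```

```bash
python3 -c "
from h import *
a=pw(-.01,0); s,M=state(); print(s['tcp_pos'],s['force'],s['finger_gap']*.0854); print(M.round(3))
go(a[0],a[1],s['tcp_pos'][2],PY-np.pi/2)
snap('side','s7',(125,150,275,350),4)"
```

```text
[0.52599333 0.17065043 0.06371623] [-1.43259798 -0.95439695  6.93809735] 0.01944434709097212
[[ 0.001  0.044  0.999]
 [-0.003  0.999 -0.044]
 [-1.    -0.003  0.001]]
t 8.58 shift [-0.0001  0.0359 -0.0006] turn 0.0037 yaw -0.0441
```

View pics/s7.png

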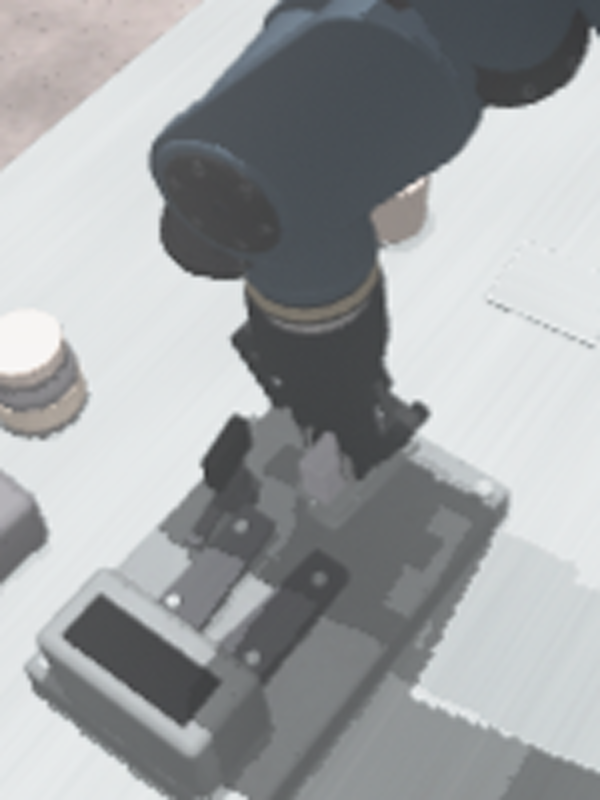

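Emit:
step_arm([
  [-0.0005, 0.005, -0.0002, 0.004],
  [-0.0005, 0.012, -0.0003, 0.004],
  [-0.0005, 0.019, -0.0004, 0.004],
  [-0.0005, 0.026, -0.0005, 0.004],
  [-0.0005, 0.033, -0.0006, 0.004],
  [-0.0005, 0.04, -0.0006, 0.004],
  [-0.0005, 0.045, -0.0006, 0.004],
  [-0.0005, 0.045, -0.0006, 0.004],
])

```text
t: 9.3
tcp_pos: [0.5273, 0.217, 0.0639]
tool_rot: [0.016, 0.707, -0.017, 0.707]
force: [-0.1, 0.8, -3.8]
finger_gap: 0.23
```

```bash
python3 -c "
from h import *
a=pw(.025,0); s,M=state(); print(s['tcp_pos'],s['force'],s['ft_torque'],s['finger_gap']*.0854)
go(a[0],a[1],s['tcp_pos'][2],PY-np.pi/2)
snap('side','s8',(125,150,275,350),4); snap('top','t8',(65,150,225,270),5)"
```

```text
[0.52730746 0.21702786 0.06390765] [-0.10132087  0.79185368 -3.83525895] [ 0.03640815 -0.03556035 -0.0140598 ] 0.019600217898729674
t 9.3 shift [-0.0001  0.0245  0.0002] turn 0.0011 yaw -0.0467
```

View pics/s8.png

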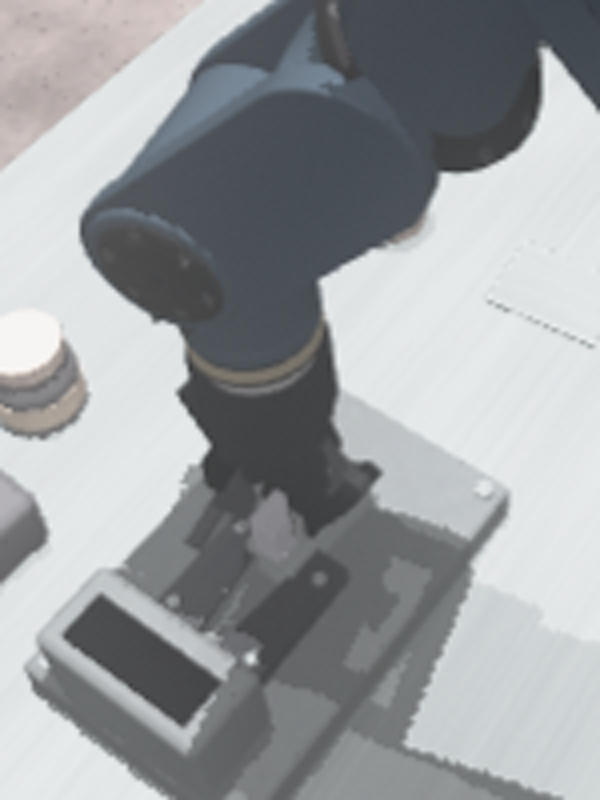

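Emit:
step_arm([
  [0.0005, 0.006, 0, 0.001],
  [0.0005, 0.012, 0.0001, 0.001],
  [0.0005, 0.018, 0.0002, 0.001],
  [0.0005, 0.024, 0.0002, 0.001],
  [0.0005, 0.03, 0.0002, 0.001],
  [0.0005, 0.036, 0.0002, 0.001],
  [0.0005, 0.04, 0.0002, 0.001],
  [0.0005, 0.04, 0.0002, 0.001],
])

```text
t: 10.07
tcp_pos: [0.5297, 0.2571, 0.0637]
tool_rot: [0.016, 0.706, -0.018, 0.708]
force: [-0.4, -0.7, 5.0]
finger_gap: 0.226
```

```bash
python3 -c "
from h import *
a=pw(.057,0); s,M=state(); print(s['tcp_pos'],s['force'],s['ft_torque'],s['finger_gap']*.0854)
go(a[0],a[1],s['tcp_pos'][2],PY-np.pi/2)
"
```

```text
[0.52967462 0.25712037 0.0637429 ] [-0.42304539 -0.68843398  5.00542463] [-0.0166992   0.04342853 -0.01727522] 0.019284613492329825
t 10.07 shift [-0.      0.0163 -0.0002] turn 0.0001 yaw -0.0477
```

Emit:
step_arm([
  [0, 0.003, 0, 0],
  [0, 0.006, 0, 0],
  [0, 0.009, 0, 0],
  [0, 0.011, 0, 0],
  [0, 0.012, 0, 0],
  [0, 0.012, 0, 0],
])

```text
t: 10.57
tcp_pos: [0.5302, 0.2694, 0.0637]
tool_rot: [0.016, 0.706, -0.017, 0.707]
force: [0.0, -2.2, 4.3]
finger_gap: 0.225
```

Emit:
step_arm([
  [0, 0.001, 0, 0],
  [0, 0.002, 0, 0],
  [0, 0.002, 0, 0],
])

```text
t: 10.82
tcp_pos: [0.5303, 0.2714, 0.0637]
tool_rot: [0.016, 0.706, -0.017, 0.707]
force: [0.2, -3.0, 4.1]
finger_gap: 0.223
```

Emit:
step_arm([
  [0, 0.001, 0, 0],
  [0, 0.002, 0, 0],
  [0, 0.002, 0, 0],
])

```text
t: 11.07
tcp_pos: [0.5304, 0.2735, 0.0638]
tool_rot: [0.016, 0.706, -0.017, 0.707]
force: [-1.2, -4.0, 5.0]
finger_gap: 0.227
```

Emit:
step_arm([
  [0, 0.001, 0, 0],
  [0, 0.002, 0, 0],
  [0, 0.002, 0, 0],
])

```text
t: 11.32
tcp_pos: [0.5302, 0.2754, 0.0637]
tool_rot: [0.016, 0.707, -0.018, 0.707]
force: [-2.1, -4.4, 5.2]
finger_gap: 0.226
```

Emit:
step_arm([
  [0, 0.001, 0.0003, 0],
  [0, 0.002, 0.0003, 0],
  [0, 0.002, 0.0003, 0],
])

```text
t: 11.57
tcp_pos: [0.5302, 0.2762, 0.0638]
tool_rot: [0.015, 0.707, -0.018, 0.707]
force: [-1.2, -8.4, 5.9]
finger_gap: 0.225
```

Emit:
step_arm([
  [0, 0.001, 0, 0],
  [0, 0.002, 0, 0],
  [0, 0.002, 0, 0],
])

```text
t: 11.82
tcp_pos: [0.5302, 0.2762, 0.0638]
tool_rot: [0.014, 0.707, -0.019, 0.707]
force: [-0.1, -11.2, 5.7]
finger_gap: 0.226
```

```bash
python3 -c "
from h import *
s,M=state(); print(s['tcp_pos'],s['force'],s['ft_torque'],s['finger_gap']*.0854)
snap('side','s9',(125,200,255,350),5); snap('top','t9',(65,150,225,270),5)"
```

```text
[0.53023575 0.27623495 0.06376809] [ -0.09449752 -11.22281711   5.67260243] [-1.59456196 -0.0161912  -0.12536515] 0.019284030681181695
```

View pics/s9.png

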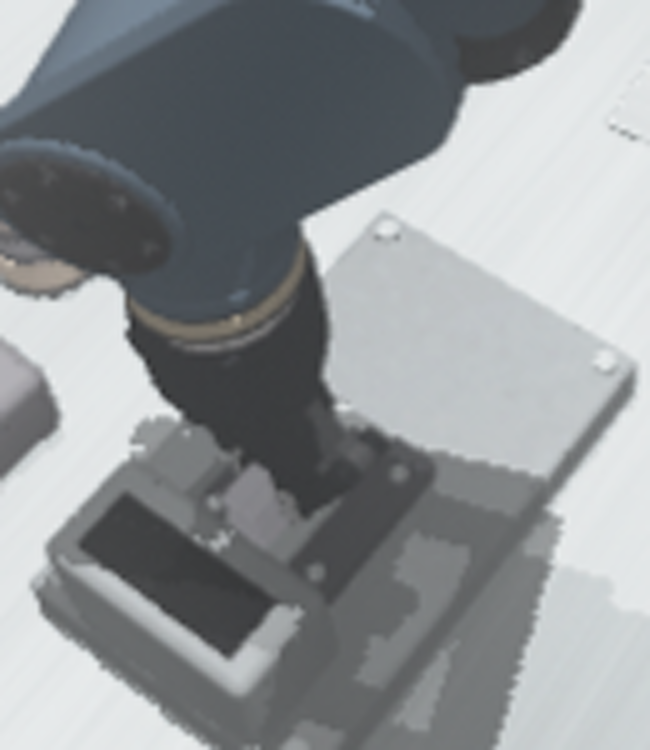

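The block stopped at y = 0.2762 while the force climbed to 11 N, so it is wedging. I'll push it up to about 15 N.

Emit:
step_arm([
  [0, 0.003, 0, 0],
  [0, 0.005, 0, 0],
  [0, 0.006, 0, 0],
  [0, 0.006, 0, 0],
])

```text
t: 12.25
tcp_pos: [0.5302, 0.2763, 0.0638]
tool_rot: [0.01, 0.708, -0.022, 0.706]
force: [0.2, -23.6, 8.4]
finger_gap: 0.227
```

Emit:
step_arm([
  [0, 0, 0, 0],
  [0, 0, 0, 0],
])

```text
t: 12.42
tcp_pos: [0.5303, 0.276, 0.0638]
tool_rot: [0.01, 0.708, -0.022, 0.706]
force: [-0.7, -5.6, 4.2]
finger_gap: 0.223
```

Emit:
step_arm([
  [0, 0, 0, 0],
  [0, 0, 0, 0],
  [0, 0, 0, 0],
], jaw=0.04)

```text
t: 12.67
tcp_pos: [0.5302, 0.277, 0.0634]
tool_rot: [0.011, 0.708, -0.022, 0.706]
force: [-0.2, -0.4, -0.0]
finger_gap: 0.466
```

Emit:
step_arm([
  [-0.015, 0, 0, 0],
  [-0.04, 0, 0, 0],
  [-0.07, 0, 0, 0],
  [-0.1, 0, 0, 0],
  [-0.1, -0.05, 0, 0],
  [-0.1, -0.1, -0.02, 0],
  [-0.1, -0.15, -0.02, 0],
  [-0.1, -0.17, -0.02, 0],
])

```text
t: 13.33
tcp_pos: [0.5023, 0.1153, 0.1661]
tool_rot: [0.01, 0.708, -0.02, 0.706]
force: [1.0, -0.2, 0.2]
finger_gap: 0.468
```

```bash
python3 -c "
from h import *
s,M=state(); print(s['tcp_pos'],s['force'],s['finger_gap']*.0854)
snap('side','sa',(125,235,260,355),5); snap('top','ta',(65,165,195,250),6)"
```

```text
[0.50232441 0.11525435 0.16611087] [ 0.96281619 -0.16851197  0.18186234] 0.03998558906949273
```

View pics/sa.png

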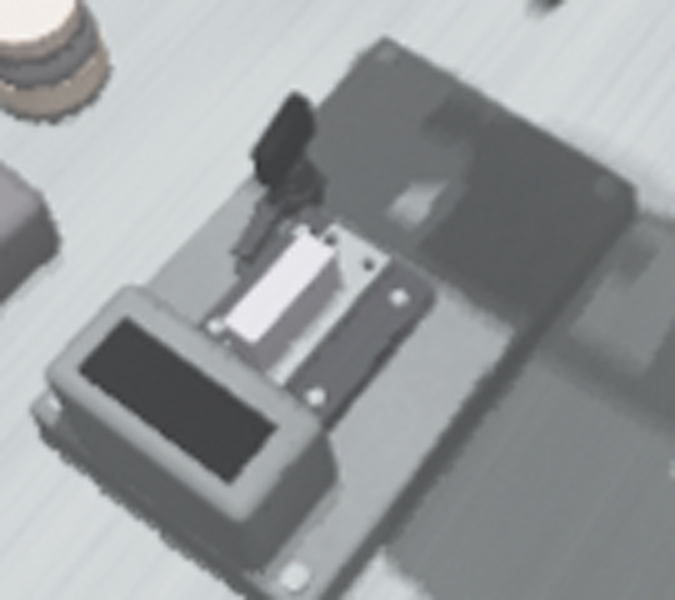

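View pics/ta.png

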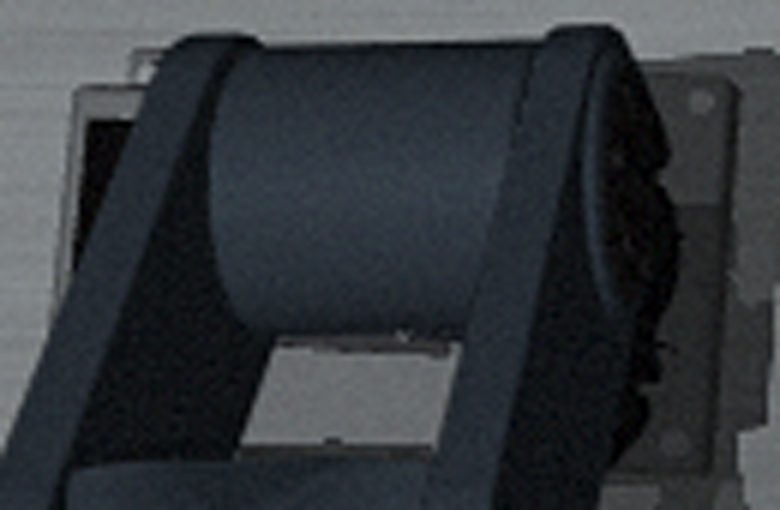

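```bash
python3 - <<'E'
from h import *
S=((125,235),5)
def W(cam,p,off,k,z): return plane(cam,(np.array(p)+.5)/k-.5+np.array(off),z)
c,s=np.cos(PY),np.sin(PY)
def inv(w): d=w[:2]-PO; return np.round([(c*d[0]+s*d[1])*1e3,(-s*d[0]+c*d[1])*1e3],1)
f=[W("side",p,*S,.091) for p in [(300,228),(338,243),(262,341),(225,325)]]
print("fin",[inv(w) for w in f],np.mean(f,0), inv(np.mean(f,0)))
print("plate tail corners",[inv(W("side",p,*S,.057)) for p in [(338,221),(390,256)]])
# bar: mask in top0, dark pixels
t=cv2.imread("pics/top0.png"); g=cv2.cvtColor(cv2.resize(t[165:250,65:195],None,fx=6,fy=6,interpolation=cv2.INTER_CUBIC),cv2.COLOR_BGR2GRAY)
m=cv2.inRange(g[80:170,340:540],0,28); cs,_=cv2.findContours(m,cv2.RETR_EXTERNAL,cv2.CHAIN_APPROX_NONE)
for q in cs:
    if cv2.contourArea(q)>300: print("top dark",cv2.contourArea(q),cv2.minAreaRect(q))
cv2.imwrite("pics/bar_t.png",cv2.resize(g[70:180,320:560],None,fx=3,fy=3))
s0=cv2.imread("pics/side0.png"); cv2.imwrite("pics/bar_s.png",cv2.resize(s0[248:292,165:200],None,fx=16,fy=13,interpolation=cv2.INTER_CUBIC))
# predicted bar top for theta
for th in (.12,.2,.3,.4):
    b=[]
    for l,w in((.02,.006),(.02,-.006),(-.02,-.006),(-.02,.006)):
        x=-.006+l*np.cos(th)-w*np.sin(th); y=-.055+l*np.sin(th)+w*np.cos(th); b.append([*pw(x,y),.096])
    print(th,"top px*6",((proj("top",np.array(b))-[65,165]+.5)*6-.5).round(0).tolist())
E
```

```text
fin [array([ 29.7, -11.1]), array([25.7,  8.6]), array([81.6, 12.7]), array([85.2, -6.2])] [0.52914314 0.27204171 0.091     ] [55.6  1. ]
plate tail corners [array([  4.1, -15.2]), array([ 4.5, 17.8])]
top dark 4937.5 ((115.74195861816406, 36.17523193359375), (121.41453552246094, 68.1186294555664), 19.212671279907227)
0.12 top px*6 [[396.0, 127.0], [395.0, 98.0], [494.0, 91.0], [495.0, 120.0]]
0.2 top px*6 [[398.0, 131.0], [394.0, 102.0], [493.0, 87.0], [496.0, 116.0]]
0.3 top px*6 [[400.0, 136.0], [394.0, 107.0], [491.0, 83.0], [497.0, 111.0]]
0.4 top px*6 [[403.0, 140.0], [394.0, 112.0], [488.0, 78.0], [497.0, 106.0]]
```

View pics/bar_t.png

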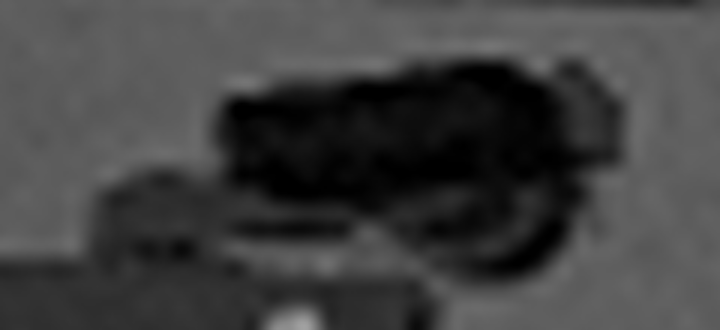

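View pics/bar_s.png

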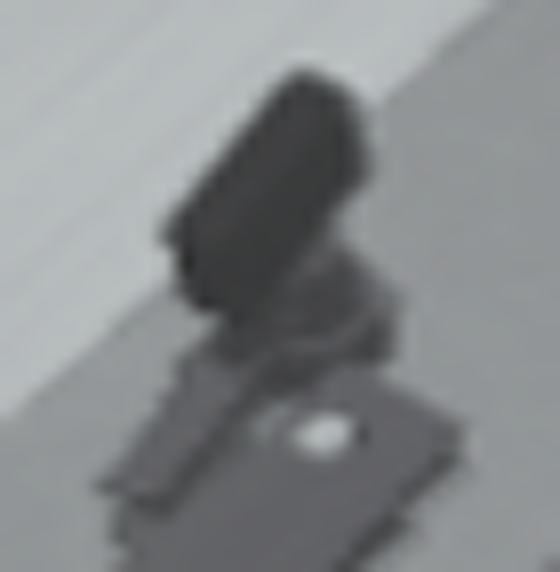

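```bash
python3 -c "
from h import *
a=pw(-.005,-.055); print(a)
go(a[0],a[1],.15,PY-np.pi/2+.18)"
```

```text
[0.5821983  0.20887791]
t 13.43 shift [0.014  0.1018 0.0742] turn -0.1832 yaw -0.051
```

Emit:
step_arm([
  [0.005, 0.035, 0.025, -0.08],
  [0.01, 0.07, 0.05, -0.16],
  [0.014, 0.095, 0.07, -0.183],
  [0.014, 0.102, 0.074, -0.183],
  [0.014, 0.102, 0.074, -0.183],
  [0.014, 0.102, 0.074, -0.183],
])

```text
t: 13.93
tcp_pos: [0.581, 0.2101, 0.1492]
tool_rot: [-0.053, 0.708, 0.041, 0.703]
force: [0.4, -0.5, -0.1]
finger_gap: 0.463
```

```bash
python3 -c "
from h import *
a=pw(-.005,-.055); print(a)
go(a[0],a[1],.072,PY-np.pi/2+.18)
snap('side','sb',(125,205,260,325),5)"
```

```text
[0.5821983  0.20887791]
t 13.93 shift [ 0.0772 -0.0002  0.0017] turn 0.0016 yaw 0.1338
```

View pics/sb.png

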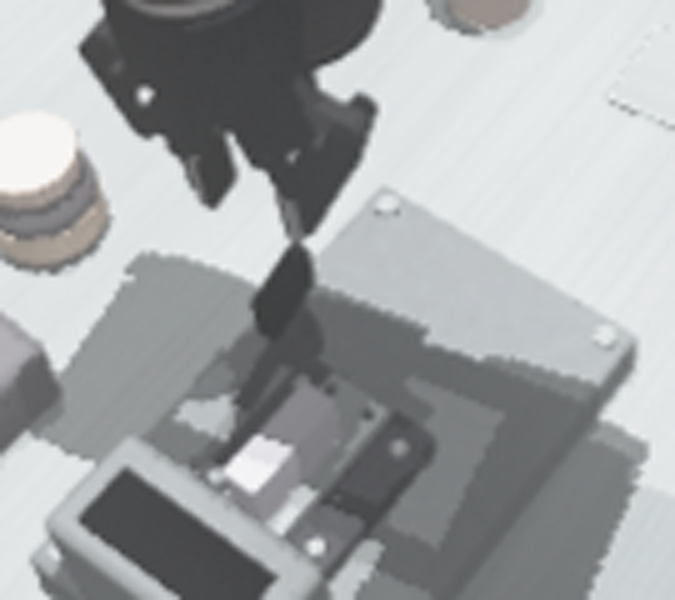

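Emit:
step_arm([
  [0.02, -0.0002, 0.0017, 0.0016],
  [0.04, -0.0002, 0.0017, 0.0016],
  [0.06, -0.0002, 0.0017, 0.0016],
  [0.07, -0.0002, 0.0017, 0.0016],
  [0.078, -0.0002, 0.0017, 0.0016],
  [0.078, -0.0002, 0.0017, 0.0016],
  [0.078, -0.0002, 0.0017, 0.0016],
])

```text
t: 14.57
tcp_pos: [0.5817, 0.2077, 0.0718]
tool_rot: [-0.052, 0.708, 0.04, 0.703]
force: [0.6, 0.3, 0.5]
finger_gap: 0.464
```

```bash
python3 -c "
from h import *
snap('side','sc',(125,205,260,325),5); s,M=state(); print(M.round(3))"
```

```text
[[-0.006 -0.131  0.991]
 [-0.017  0.991  0.131]
 [-1.    -0.016 -0.008]]
```

View pics/sc.png

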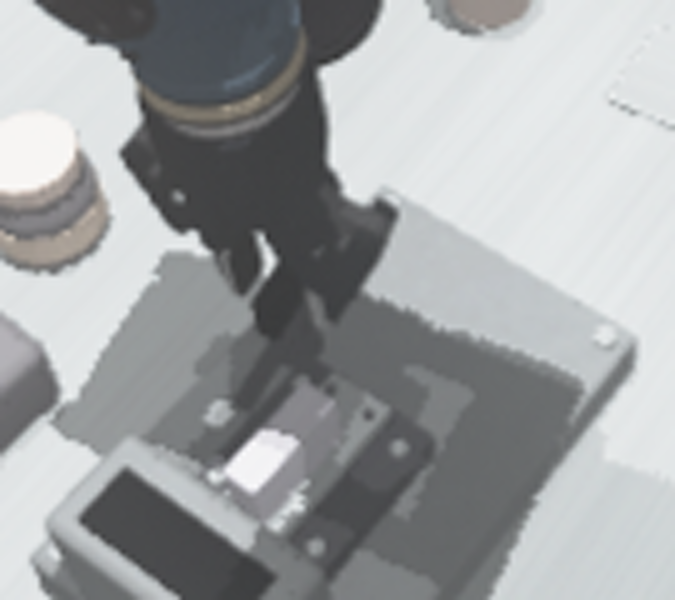

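The side view shows the bar at crop (275,300), between the two fingers. Closing on it.

Emit:
step_arm([
  [0, 0, 0, 0],
  [0, 0, 0, 0],
  [0, 0, 0, 0],
  [0, 0, 0, 0],
  [0, 0, 0, 0],
  [0, 0, 0, 0],
], jaw=0.0, grip_force=50)

```text
t: 15.12
tcp_pos: [0.5823, 0.208, 0.0737]
tool_rot: [-0.052, 0.708, 0.04, 0.703]
force: [-2.2, -0.8, 5.4]
finger_gap: 0.129
```

```bash
python3 -c "
from h import *
s,M=state(); print(s['tcp_pos'],s['force'],s['ft_torque'],s['finger_gap']*.0854); go(*s['tcp_pos'][:2],.0718,0)
go(*s['tcp_pos'][:2],s['tcp_pos'][2]+.0188,PY)"
```

```text
[0.58231366 0.20797351 0.07365192] [-2.20066897 -0.79864545  5.40941804] [-0.05007072  0.27028622  0.05801588] 0.011017960769230856
t 15.12 shift [0.0019 0.     0.    ] turn 0.1313 yaw 0.1313
t 15.12 shift [-0.0188 -0.0003 -0.0001] turn -1.3917 yaw 0.1313
```

Emit:
step_arm([
  [-0.004, 0, 0, 0],
  [-0.008, 0, 0, 0],
  [-0.012, 0, 0, 0],
  [-0.016, 0, 0, 0],
  [-0.019, 0, 0, 0],
  [-0.019, 0, 0, 0],
  [-0.019, 0, 0, 0],
])

```text
t: 15.7
tcp_pos: [0.5823, 0.2081, 0.0934]
tool_rot: [-0.053, 0.708, 0.04, 0.703]
force: [-1.9, -1.6, 2.9]
finger_gap: 0.126
```

```bash
python3 -c "
from h import *
s,M=state(); print(s['force'],s['ft_torque'],s['finger_gap']*.0854)
go(*s['tcp_pos'][:2],s['tcp_pos'][2],PY)
snap('side','sd',(125,205,260,325),5)"
```

```text
[-1.86289903 -1.62330146  2.85224827] [-0.35713831  0.21383014 -0.02876348] 0.010737022196128395
t 15.7 shift [0. 0. 0.] turn -1.3914 yaw 0.1316
```

View pics/sd.png

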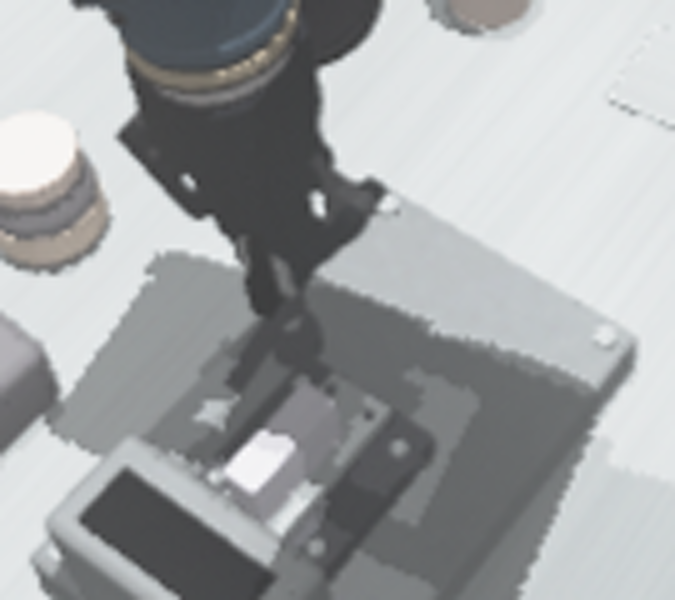

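```bash
python3 - <<'E'
import numpy as np,cv2
a=np.load('pics/sa.npy')[240:300,160:205]; b=np.load('pics/sd.npy')[240:300,160:205]
print(a.shape)
cv2.imwrite('pics/cmp1.png',cv2.resize(np.hstack([a,b]),None,fx=8,fy=8,interpolation=cv2.INTER_CUBIC))
E
```

```text
(60, 45, 3)
```

View pics/cmp1.png

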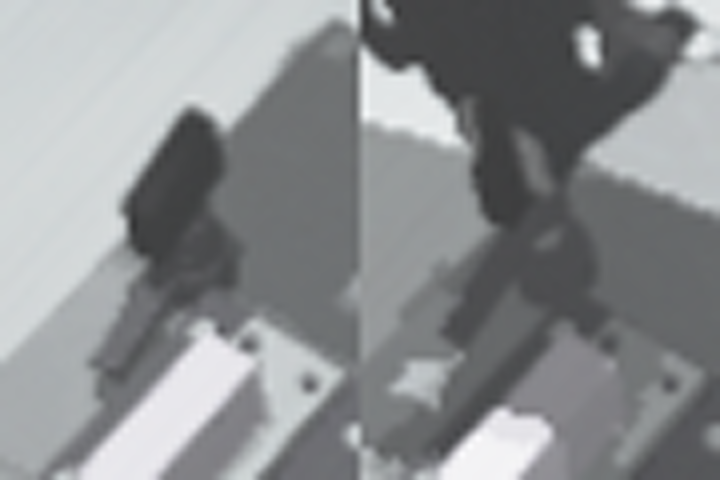

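```bash
python3 -c "
from h import *
a=pw(.042,-.046)
for z in (.05,.062,.07): print(z,(proj('side',np.array([*a,z]))-[160,240])*8)"
```

```text
0.05 [100.31776228 363.56497798]
0.062 [ 94.07766897 343.34079246]
0.07 [ 89.84720976 329.62984496]
```

Emit:
step_arm([
  [-0.001, 0, 0, 0],
  [-0.002, 0, 0, 0],
  [-0.002, 0, 0, 0],
  [-0.002, 0, 0, 0],
])

```text
t: 16.08
tcp_pos: [0.5822, 0.208, 0.0939]
tool_rot: [-0.053, 0.708, 0.04, 0.703]
force: [2.5, -1.3, -14.0]
finger_gap: 0.123
```

Emit:
step_arm([
  [0.001, 0, 0, -0.05],
  [0.001, 0, 0, -0.12],
  [0.001, 0, 0, -0.2],
  [0.001, 0, 0, -0.28],
  [0.001, 0, 0, -0.36],
  [0.001, 0, 0, -0.44],
  [0.001, 0, 0, -0.52],
  [0.001, 0, 0, -0.6],
])

```text
t: 16.75
tcp_pos: [0.5833, 0.2085, 0.0938]
tool_rot: [-0.259, 0.663, 0.249, 0.657]
force: [1.5, -1.4, -4.8]
finger_gap: 0.123
```

```bash
python3 -c "
from h import *
s,M=state(); print(s['force'],s['ft_torque'],s['finger_gap']*.0854)
go(.5822,.2080,.0932,PY)"
```

```text
[ 1.49496353 -1.44113286 -4.83860139] [ 0.00344257 -0.49538269 -0.0604502 ] 0.01050914900814451
t 16.75 shift [ 0.0006  0.0003 -0.0011] turn -0.7884 yaw 0.7346
```

Emit:
step_arm([
  [0.0005, 0, 0, -0.09],
  [0.0005, 0, 0, -0.18],
  [0.0005, 0, 0, -0.27],
  [0.0005, 0, 0, -0.36],
  [0.0005, 0, 0, -0.45],
  [0.0005, 0, 0, -0.54],
  [0.0005, 0, 0, -0.63],
  [0.0005, 0, 0, -0.68],
])

```text
t: 17.42
tcp_pos: [0.5838, 0.2096, 0.0938]
tool_rot: [-0.464, 0.541, 0.457, 0.533]
force: [1.5, 1.0, -6.4]
finger_gap: 0.133
```

Emit:
step_arm([
  [0, 0, 0, -0.05],
  [0, 0, 0, -0.09],
  [0, 0, 0, -0.12],
  [0, 0, 0, -0.14],
  [0, 0, 0, -0.14],
])

```text
t: 17.83
tcp_pos: [0.5837, 0.2099, 0.0938]
tool_rot: [-0.499, 0.508, 0.493, 0.5]
force: [0.2, -0.4, -7.1]
finger_gap: 0.126
```

```bash
python3 -c "
from h import *
s,M=state(); print(s['force'],s['ft_torque'],s['finger_gap']*.0854)
go(.5822,.2080,.0932,PY)
snap('side','se',(140,225,220,325),6)"
```

```text
[ 0.19428756 -0.42320193 -7.12741651] [ 0.04157744 -0.21364517 -0.53763062] 0.010774171843892288
t 17.83 shift [ 0.0007  0.0014 -0.0019] turn 0.0324 yaw 1.5554
```

View pics/se.png

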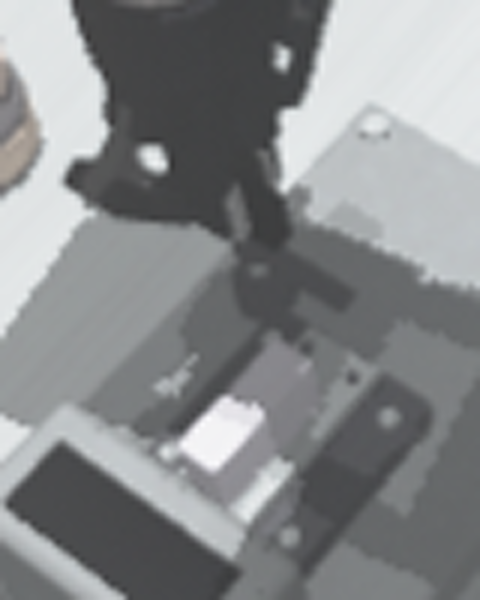

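The turn moment is -0.54 N m, well over the 0.05 friction, so the knob is at its stop. The tongue lies across the way at crop (330,290). Pushing it down.

Emit:
step_arm([
  [0.004, 0, 0, 0],
  [0.008, 0, 0, 0],
  [0.012, 0, 0, 0],
  [0.016, 0, 0, 0],
  [0.02, 0, 0, 0],
  [0.022, 0, 0, 0],
  [0.023, 0, 0, 0],
  [0.023, 0, 0, 0],
])

```text
t: 18.55
tcp_pos: [0.5839, 0.2099, 0.0735]
tool_rot: [-0.499, 0.507, 0.493, 0.5]
force: [-4.7, -0.9, 17.2]
finger_gap: 0.134
```

```bash
python3 -c "
from h import *
s,M=state(); print(s['tcp_pos'],s['force'],s['ft_torque'],s['finger_gap']*.0854)"
```

```text
[0.58387058 0.20992784 0.07349219] [-4.65241514 -0.92080824 17.15996005] [-0.07000977  0.90567884 -0.47835009] 0.011465192705868606
```

Emit:
step_arm([
  [0.001, 0, 0, 0],
  [0.001, 0, 0, 0],
  [0.001, 0, 0, 0],
  [0, 0, 0, 0],
], jaw=0.035)

```text
t: 18.88
tcp_pos: [0.5839, 0.21, 0.0728]
tool_rot: [-0.499, 0.507, 0.493, 0.5]
force: [1.1, -0.3, -1.0]
finger_gap: 0.411
```

Emit:
step_arm([
  [-0.015, 0, 0, 0],
  [-0.04, 0, 0, 0],
  [-0.08, 0, 0, 0],
  [-0.12, 0, 0, 0],
  [-0.12, 0, -0.05, 0],
  [-0.12, 0, -0.1, 0],
  [-0.12, 0, -0.15, 0],
  [-0.12, 0, -0.19, 0],
])

```text
t: 19.55
tcp_pos: [0.5815, 0.0436, 0.195]
tool_rot: [-0.5, 0.507, 0.494, 0.5]
force: [1.4, -1.0, -0.2]
finger_gap: 0.411
```

```bash
python3 -c "
from h import *
s,M=state(); print(s['tcp_pos'],s['force'],s['finger_gap']*.0854)
snap('side','sf',(125,235,260,355),5); snap('top','tf')"
```

```text
[0.58153507 0.04361841 0.19498615] [ 1.38601596 -1.01442135 -0.1905328 ] 0.03508997564978536
```

View pics/sf.png

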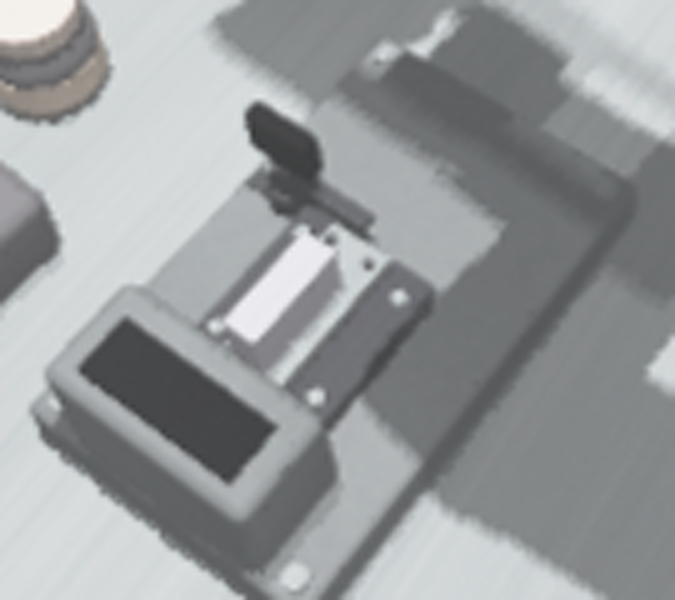

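View pics/tf.png

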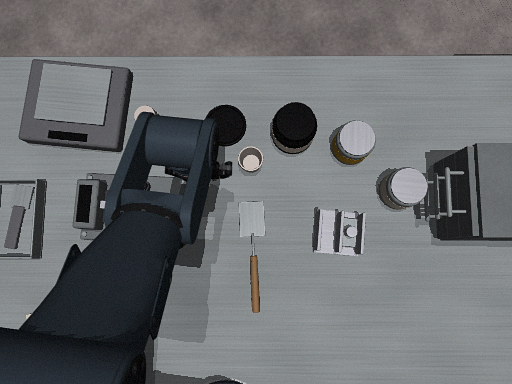

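```bash
python3 -c "
from h import *
for l in(.04,.099):
  for z in (.05,.054,.062): print(l,z,((proj('side',np.array([*pw(-.006,-.055+.05),z]))-[125,235]+.5)*5).round(0)) if l==.04 else None
for y in(-.075,-.035):
  for z in(.096,.1,.116): print(y,z,((proj('side',np.array([*pw(-.006,y),z]))-[125,235]+.5)*5).round(0))"
```

```text
0.04 0.05 [370. 224.]
0.04 0.054 [369. 220.]
0.04 0.062 [367. 212.]
-0.075 0.096 [249. 104.]
-0.075 0.1 [248.  99.]
-0.075 0.116 [243.  80.]
-0.035 0.096 [311. 143.]
-0.035 0.1 [310. 139.]
-0.035 0.116 [306. 120.]
```

The tongue tip shows at crop (372,222), against a predicted (370,222) for fully down. The bar ends also fit the down position. The block is seated, the bystanders have not moved, and the arm is clear.

```bash
python3 -c "
from h import *
print(manip.sign_off(), telemetry.sense()['t'])"
```

```text
the job is handed in; nothing more can be done
the job is handed in; nothing more can be done
```

The blade block is wedged in the press and locked, and the job is handed in at about 20 s of the 61 s limit.

**Block:**
- I gripped it by the fin ends, lifted it out of the rack and set it on the apron. There I took it again by the fin sides and slid it in nose first.
- It stopped and did not move even at about 24 N, more than the 10–15 N stated.
- The side view puts the fin centre at press x ≈ 55.6 mm, against 57 mm for way_home. The gripper's own reading was about 2–3 mm further in than expected, and my estimate of the press's position is only good to about 2 mm.

**Lock:**
- I pulled the knob up to its top stop, 20 mm. I then turned it anticlockwise to its stop, where the turning moment rose to about 0.5 N m.
- I pushed it down with 17 N, and the tool returned to its starting height within 0.2 mm.
- In the last side picture the tongue lies square across the tail, and its tip is within about 2 enlarged pixels of where it should be when fully down.

**Other things:** the plain block is still in the rack, and the bystanders I could see had not moved in the last top view. The jar was partly behind the arm there, but it stood in the same place in the last side view. The arm was clear of everything when I handed in.

No check failed. The only disagreement was between the two cameras, up to about 3 mm along the sliding direction, so I averaged them.

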